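# Renew the steam station's filler cap and hold it at vent

### The arm

A 7-joint arm with a two-finger parallel gripper is mounted at the origin on a cart in front of the work surface, level with it; the furniture and walls round the work are solid. World frame = base frame: x ahead of the robot, y to its left, z up, the work surface at z = 0. Lengths are in m, angles in rad, forces in N, time in s.
With the tool pointing down it reaches from about 0.35 to 0.9 m from the base axis. Payload 8.1 kg.
Tool frame: the origin (TCP) lies between the finger pads, 19 mm behind the fingertips; this is the grasp point; z points along the fingers, y is the line along which they close (so a half turn about z gives the same grasp; the last joint's range is limited). The gripper opens to 92 mm and grips with 3 to 60 N. Pads are 19 mm wide; open, the fingers measure 130 mm over their backs; the gripper's body (75 mm by 190 mm) begins 47 mm behind the grasp point.
Start: joints at [-1.354, 0.434, 0.025, 1.573, -0.012, 1.134, -0.075], TCP at [0.197, 0.593, 0.246] pointing down, gripper open.
Joint ranges: [-2.62, 2.62], [-0.44, 2.09], [-1.27, 1.32], [0.08, 2.57], [-1.32, 4.46], [0.12, 2], [-2.74, 2.74]. Speed limits (rad/s): [2.22, 2.22, 3.01, 3.01, 3.14, 3.14, 3.14].

### API

Orientations are given as a rotation vector (axis times angle).
In Python, from cell import arm gives the robot as it stands.
- The arm moves only by the tool carry_out, never from a script. Its arguments are lists of equal length, an entry for each row: "claw": the finger opening in cm, from 0 to 9.18; "delta_pos": the shift along the tool's x, y, z in cm, a list of three; "angular": the turn, a rotation vector about the tool's x, y, z in rad, a list of three. In form: {"claw": [claw, ...], "delta_pos": [[dx, dy, dz], ...], "angular": [[ax, ay, az], ...]}. A call has 1 to 20 rows; each row shifts and turns the commanded pose from where the row before left it, along the tool's axes as they then stand; what a row does not reach is not made up. A row lasts 1/10 s, in which the tool goes at most 50 mm and 8.59 degrees, less where a joint would pass 70% of its speed; a pose out of reach is approached as far as the arm can. A call with a gripper value outside its range is refused whole. The fingers move at their own pace and stop on an object; "force" is the grip in N (left out, the last holds). Time passes only in rows, so rows that do not move let the fingers close. It gives the time, the measured TCP pose, the force, the opening and the grip force at its end, in the units of the state.
- arm.observe(): the state, without advancing time (a new reading comes with each control period).
- arm.get_image(name): name is "scene" or "top"; returns a dict with "frame" (420x560x3 uint8, red, green, blue), "mtx" (3x3 intrinsics, pixels), "T" (4x4, takes a point from camera to world coordinates). Camera axes: x right, y down, z forward; pixel columns grow to the right and rows downward; lengths in m; the calibration is good to about 2 mm. A picture is of the moment at which its call begins. There is no depth.
- arm.sign_off(): hands the job in; it is judged then, once.
Trained networks look in a picture, given as the dict that the camera call returned (one of the last four; its "shot" number tells which), for a name from the list of things; names that differ only in an ending like _2 or _b are one class to them, and where a whole thing is asked for, a point or a joint stands for the part that bears it (a point fixed in the world has none). Each returns a list of dicts, best first, with "conf" (0 to 1); they miss things now and then, are a little off and sometimes report something else, mostly with a low value. They report only what shows in the picture. A call takes as long as a camera call. They do not tell look-alikes from the thing itself.
- arm.look_for(label, picture): "centre" ([column, row] as shares, 0 to 1, of the picture: columns of its width, rows of its height, amid what is visible of it).
- arm.trace(label, picture): "region" (420x560 bool, what is visible of it) and "centre" ([column, row] as shares, 0 to 1, of the picture: columns of its width, rows of its height, amid what is visible of it).
- arm.place_of(label, picture): "centre" ([column, row] as shares, 0 to 1, of the picture: columns of its width, rows of its height: a listed point, or the origin of a listed thing).
The state is a dict: "clock": time; "joints": joint angles; "dq": joint speeds; "joint_efforts": joint torques, N m; "position": TCP position; "ee_rot": TCP orientation; "force": force on the tool from outside, world axes, zero at the start; "ft_torque": the same for the moment, N m; "width": opening from 0.0 (shut) to 1.0 (fully open); "gripper_force": force on a finger pad.
Only numpy, scipy, OpenCV 4.12 (cv2) and the standard library are available. Lean on these libraries where they do the work, as an engineer would, in place of code of your own. Each camera call takes 0.05 s, during which the arm holds its last target. There are 200 camera calls.

### The job

The filler cap resting in the neck of the steam station has lost half of its wing: lift it out and drop it into the wicker basket. Then put the new cap fully home in the neck, its lugs through the two notches, and turn it clockwise until its wing points at the middle one of the three raised marks: the vent position, half way to the lock and short of the lock's click. The neck's spring would turn it back, so finish while still gripping the cap steadily at vent; leave the iron, the spray can, the bottle and the basket where they stand.

Things in the scene. Friction and masses are not known exactly. Their poses are not given: they have to be found in the camera images.
- station: Steam station, fixed: low white box 200 (x) x 168 (y) x 104 mm high, carrying bar at the back (top at 127 mm), front panel on its -x side. Origin: centre of its underside; z up, x away from its front. A steel bayonet neck (outer diameter 68 mm) stands 26 mm above its deck; three raised white ribs beside it, 42 to 56 mm from its axis: open (at -x), vent (45 degrees on), lock (at +y).
- neck (a point): On the neck's axis at its top edge, on which the cap's disc rests: 130 mm above the worktop, 26 mm in front (-x) of the station's origin; axes as the station's. The neck's lip is 4 mm thick, its opening 40 mm wide, with two notches 13 mm wide reaching to 27 mm from the axis, on the station's +x and -x sides. A cap that is fully home stands 20 mm deep, its wing along the station's x.
- vent_mark (a point): Middle one of the three raised marks on the deck, 49 mm from the neck's axis.
- carrier (a joint): Sprung carrier in the neck, pushed round by the cap's lugs; 0 at rest, grows as the cap turns clockwise from above. Cap angle is carrier + about 0.11 rad (free play): vent, cap 45 degrees, reads 0.68. It turns the cap back with 0.024 N m + 0.08 N m/rad. Sprung balls meet the lugs at cap 62 degrees (carrier 0.97), click over by 90; end stop 93.
- old_cap: Broken cap, steel with a black wing, 90 g, resting loosely in the neck, not locked (lugs in the notches): it lifts straight out. Sizes as the new cap, but its wing, 15 mm thick, only runs from 6 mm behind to 26 mm before the axis along its own +x (the other arm is snapped off). Origin: underside of its plug, on the axis; z up.
- old_cap_grip (a point): Point to grip on the old cap's remaining wing: 10 mm along +x from its axis, 47 mm above its underside, 7 mm below the wing's top. Fingers close along the cap's y; with the TCP here the fingertips are 2 mm above the disc.
- new_cap: New bayonet cap, steel with a black plastic wing, 90 g, standing on its plug on the worktop at the right. Origin: underside of the plug on the axis; z up, x along the wing. Plug diameter 36 mm (27 at its foot), 20 long; two lugs under the wing's ends, 8 wide, to 25 mm from the axis, 5 to 14 mm up; disc of 64, 20 to 26 mm up; wing 52 long, 15 thick, top at 54 mm. Same after a half turn.
- new_cap_grip (a point): Point to grip on the new cap's wing: on the axis, 47 mm above the underside. Fingers close along the cap's y.
- new_cap_seat (a point): Underside of the new cap's disc on its axis, 20 mm above the plug's foot; meets point neck when the cap is fully home.
- basket: Wicker basket, loose, 226 (x) x 348 (y) x 200 mm high, open on top, inside about 175 x 300 mm, floor 12 mm up; left of the station. Origin: centre of its underside. For the rejected cap.
- iron: Steam iron standing on its heel, 158 x 157 x 247 mm, loose, at the right. Origin: underside. Leave it.
- spray: Red aerosol spray can, diameter 59, 198 mm high, loose. Origin: underside. Leave it.
- descaler: White slim bottle with a red cap, 43 x 50 x 164 mm, loose. Origin: underside. Leave it.
There are look-alikes about, which are no part of the job. Leave any blue look-alike of the new_cap alone. What is shaped like the old_cap but blue is not meant.

How it is judged:
By the outcome, as a careful person would: the job done as asked, in the order asked, and still so for the second after the job is handed in, while the arm keeps its last pose, push and grip.
It also fails if it takes over 64 s, if anything falls off the work surface, if the arm or the gripper's body presses on something with over 40 N, if the wrist force passes 120 N, or if a joint passes its speed limit or range.

## Working session

There is one attempt and no reset: what is moved stays moved. The work goes in short steps, Python scripts to look and compute and a tool call to move; the robot and the scene stay as the last step left them, time stands still between calls to the robot, and variables do not carry over. Pictures are saved under pics/ and viewed, at most 12 in all, crops included, and the job is handed in when it is done.

Besides the shell and the picture viewer there is one more tool, called as name(argument=value, ...) on one line, values as JSON. carry_out: Moves the arm, as the interface text tells. Its arguments: {"type":"object","properties":{"claw":{"type":"array","items":{"type":"number"}},"delta_pos":{"type":"array","items":{"type":"array","items":{"type":"number"}}},"angular":{"type":"array","items":{"type":"array","items":{"type":"number"}}},"force":{"type":"number"}},"required":["claw","delta_pos","angular"]}

```bash
mkdir -p pics; ls; cat > h.py <<'E'
import numpy as np, cv2
from cell import arm
from scipy.spatial.transform import Rotation as R
def save(p,n): cv2.imwrite('pics/'+n,p['frame'][:,:,::-1])
def ray(p,c,share=True):
    u=np.array([c[0]*560,c[1]*420]) if share else np.array(c,float)
    d=np.linalg.inv(p['mtx'])@np.array([u[0],u[1],1]); T=np.array(p['T'])
    d=T[:3,:3]@d; return T[:3,3],d/np.linalg.norm(d)
def tri(rays):
    A=np.zeros((3,3));b=np.zeros(3)
    for o,d in rays:
        M=np.eye(3)-np.outer(d,d);A+=M;b+=M@o
    x=np.linalg.solve(A,b); return x,[np.linalg.norm(np.cross(x-o,d)) for o,d in rays]
def atz(p,c,z,share=True):
    o,d=ray(p,c,share); return o+d*(z-o[2])/d[2]
def proj(p,X):
    T=np.linalg.inv(p['T']); q=T[:3,:3]@np.array(X)+T[:3,3]; q=p['mtx']@q; return q[:2]/q[2]
E
python3 - <<'E'
from h import *
s=arm.observe(); print({k:np.round(v,3) for k,v in s.items()})
P={n:arm.get_image(n) for n in('scene','top')}
for n,p in P.items():
    save(p,n+'0.png'); print(n,np.round(p['T'],3).tolist(),np.round(p['mtx'],1).tolist())
    for l in ['station','neck','vent_mark','old_cap','old_cap_grip','new_cap','new_cap_grip','new_cap_seat','basket','iron','spray','descaler']:
        print(l,[(np.round(np.array(r['centre'])*[560,420],1).tolist(),round(r['conf'],2)) for r in arm.place_of(l,p)[:4]])
E
```

```text
pics
{'clock': np.float64(0.0), 'joints': array([-1.354,  0.435,  0.025,  1.574, -0.012,  1.134, -0.075]), 'dq': array([-0.001, -0.002, -0.002, -0.001, -0.   , -0.   , -0.001]), 'joint_efforts': array([-1.0000e-03, -6.6783e+01,  9.8500e-01, -3.1448e+01, -6.1000e-02,
        4.2000e-02,  0.0000e+00]), 'position': array([0.196, 0.593, 0.245]), 'ee_rot': array([-5.000e-01, -3.101e+00,  2.000e-03]), 'force': array([ 0.698,  0.54 , -0.667]), 'ft_torque': array([ 0.055,  0.011, -0.004]), 'gripper_force': np.float64(0.0), 'width': np.float64(1.0)}
scene [[0.553, -0.334, 0.764, -0.447], [-0.833, -0.226, 0.504, -0.633], [0.004, -0.915, -0.403, 0.624], [0.0, 0.0, 0.0, 1.0]] [[447.0, 0.0, 272.0], [0.0, 447.0, 206.4], [0.0, 0.0, 1.0]]
station [([275.6, 242.9], 0.66), ([373.7, 257.9], 0.24)]
neck [([268.1, 204.6], 0.74)]
vent_mark [([250.0, 213.0], 0.66)]
old_cap [([267.4, 210.3], 0.68), ([337.7, 247.7], 0.56)]
old_cap_grip [([270.9, 195.9], 0.71), ([340.3, 231.7], 0.53)]
new_cap [([334.5, 275.0], 0.9), ([373.4, 285.6], 0.79)]
new_cap_grip [([330.6, 259.7], 0.65), ([374.6, 266.2], 0.58), ([373.2,
[... 254 characters left out ...]
 0.02, -0.038], [-0.021, -0.055, -0.998, 1.277], [0.0, 0.0, 0.0, 1.0]] [[405.3, 0.0, 275.1], [0.0, 405.3, 206.7], [0.0, 0.0, 1.0]]
station [([269.8, 205.3], 0.9), ([268.7, 216.8], 0.33)]
neck [([268.8, 217.4], 0.97)]
vent_mark [([253.3, 223.3], 0.83)]
old_cap [([268.5, 208.7], 0.84), ([327.4, 178.7], 0.78)]
old_cap_grip [([272.9, 209.6], 0.93), ([326.0, 171.5], 0.7)]
new_cap [([340.5, 224.8], 0.54), ([419.0, 180.1], 0.41)]
new_cap_grip [([381.2, 219.5], 0.89), ([341.3, 220.7], 0.59)]
new_cap_seat [([379.0, 219.9], 0.8), ([338.5, 220.8], 0.74)]
basket [([137.1, 222.5], 0.94)]
iron [([422.6, 183.1], 0.88)]
spray [([359.6, 176.8], 0.65), ([272.3, 203.4], 0.57)]
descaler [([425.2, 223.2], 0.64)]
```

```bash
cd pics; python3 -c "
import cv2,numpy as np
a=cv2.imread('top0.png');cv2.imwrite('top0c.png',cv2.resize(a[130:300,80:480],None,fx=2,fy=2,interpolation=3))
b=cv2.imread('scene0.png');cv2.imwrite('scene0c.png',cv2.resize(b[120:350,100:500],None,fx=2,fy=2,interpolation=3))"
```

```text
(no output)
```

View pics/top0c.png

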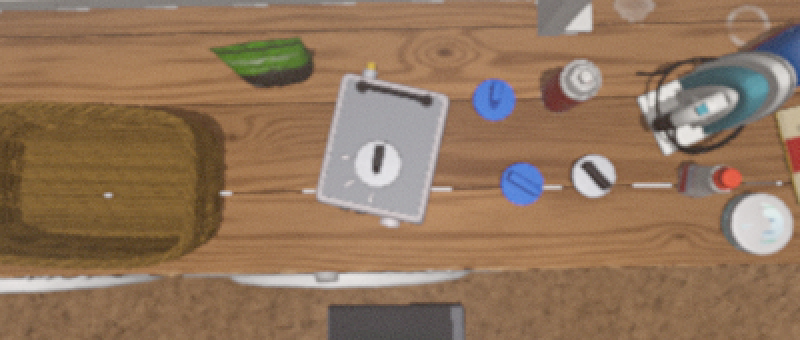

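View pics/scene0c.png

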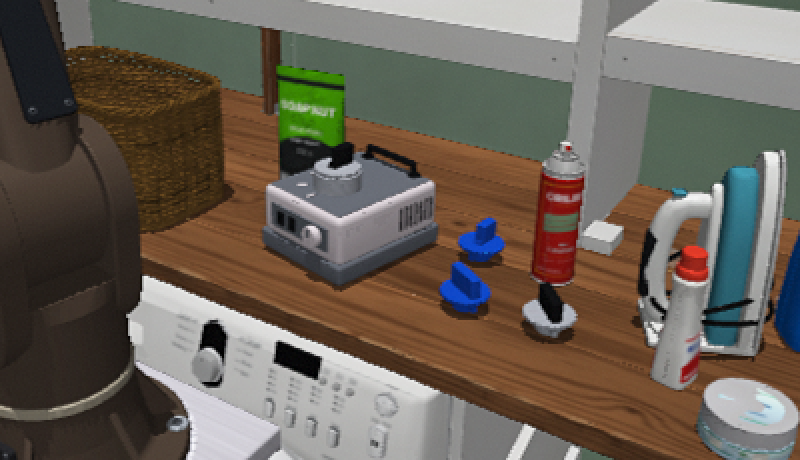

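The top view shows the scene clearly. For the old cap there are two candidates: the steel and black one in the neck at full-image (268,208), and a blue one at (327,179). For the new cap there are the steel and black one at (377,218) and a blue one at (341,221). The steel and black ones match the description, and both crops confirm this. Next I'll measure positions and angles.

```bash
python3 - <<'E'
from h import *
t=arm.get_image('top'); s=arm.get_image('scene')
def best(l,p,near,r=25):
    c=[np.array(x['centre'])*[560,420] for x in arm.place_of(l,p) ]
    c=[x for x in c if np.linalg.norm(x-near)<r]; return c[0] if c else None
near={'neck':((268,217),(268,204)),'vent_mark':((253,223),(250,213)),'old_cap_grip':((272,209),(271,196)),'new_cap_grip':((378,218),(373,272)),'new_cap_seat':((379,220),(373,278)),'new_cap':((378,218),(373,286)),'station':((270,205),(275,243))}
for l,(a,b) in near.items():
    for k in range(1):
        ca,cb=best(l,t,a),best(l,s,b)
        if ca is None or cb is None: print(l,ca,cb);continue
        x,e=tri([ray(t,ca,0),ray(s,cb,0)]); print(l,ca.round(1),cb.round(1),x.round(4),np.round(e,4))
# dark wings in top
g=t['frame'].max(axis=2)
for n,(u,v),z in [('old',(269,209),.164),('new',(377,218),.054)]:
    G=cv2.resize(g[v-22:v+22,u-22:u+22],None,fx=8,fy=8,interpolation=cv2.INTER_CUBIC)
    m=(G<90).astype(np.uint8); k,lab,st,ce=cv2.connectedComponentsWithStats(m)
    for i in range(1,k):
        if 800<st[i,4]<15000:
            pts=np.argwhere(lab==i)[:,::-1].astype(np.float32)
            r=cv2.minAreaRect(pts); box=cv2.boxPoints(r)
            W=np.array([atz(t,((q+.5)/8-.5+[u-22,v-22]),z,False) for q in box])
            c=W.mean(0); e1,e2=W[1]-W[0],W[2]-W[1]; L=e1 if np.linalg.norm(e1)>np.linalg.norm(e2) else e2
            print(n,st[i],c.round(4),np.linalg.norm(e1).round(4),np.linalg.norm(e2).round(4),'yaw',np.degrees(np.arctan2(L[1],L[0])).round(1))
# station yaw
tr=arm.trace('station',t)
r=[x for x in tr if abs(x['centre'][0]*560-270)<15][0]
m=r['region'].astype(np.uint8); cs=max(cv2.findContours(m,0,1)[0],key=cv2.contourArea); b=cv2.boxPoints(cv2.minAreaRect(cs))
W=np.array([atz(t,q,.104,False) for q in b]); print(W.round(3),[np.degrees(np.arctan2(*(W[(i+1)%4]-W[i])[[1,0]])).round(1) for i in range(4)])
img=t['frame'][:,:,::-1]
A=cv2.resize(img[160:260,215:315],(400,400),interpolation=3);B=cv2.resize(img[180:255,340:415],(400,400),interpolation=3)
cv2.imwrite('pics/crop1.png',np.hstack([A,B]))
# basket
x,e=tri([ray(t,best('basket',t,(137,222)),0),ray(s,best('basket',s,(163,214)),0)]);print('basket',x,e)
for nme in('spray','iron','descaler'):
    for q in arm.look_for(nme,t)[:2]: print(nme,q['conf'],atz(t,q['centre'],.1).round(3))
E
```

```text
neck [270.4 216.5] [264.8 202.8] [0.4819 0.0006 0.1397] [0.0026 0.0026]
vent_mark [253.5 219.9] [250.2 211.7] [0.4754 0.049  0.1031] [0.0002 0.0002]
old_cap_grip [269.1 207.6] [272.6 195.4] [ 0.5091 -0.0008  0.1527] [0.0024 0.0024]
new_cap_grip [377.2 213.9] [375.7 264.6] [ 0.4882 -0.3218  0.0494] [0.0009 0.0009]
new_cap_seat [377.2 218.6] [375.1 281.4] [ 0.4747 -0.3299  0.0109] [0.0005 0.0005]
new_cap [379.512 217.812] None
station [272.3 202.4] [274.6 241.7] [ 0.5306 -0.0013 -0.002 ] [0.0031 0.0031]
old [ 159  132   35   99 2086] [0.5029 0.0023 0.164 ] 0.0343 0.0086 yaw -8.8
new [ 130  123  112  104 4109] [ 0.4772 -0.3207  0.054 ] 0.013 0.05 yaw -139.2
[[ 0.439  0.102  0.104]
 [ 0.656  0.046  0.104]
 [ 0.614 -0.114  0.104]
 [ 0.397 -0.056  0.104]] [np.float64(-14.5), np.float64(-105.0), np.float64(165.1), np.float64(75.3)]
basket [ 0.47711551  0.42327543 -0.00387146] [np.float64(0.002313190949806194), np.float64(0.002313190949806222)]
spray 0.85 [ 0.616 -0.276  0.1  ]
iron 0.9 [ 0.575 -0.485  0.1  ]
iron 0.22 [ 0.477 -0.313  0.1  ]
descaler 0.77 [ 0.461 -0.466  0.1  ]
```

View pics/crop1.png

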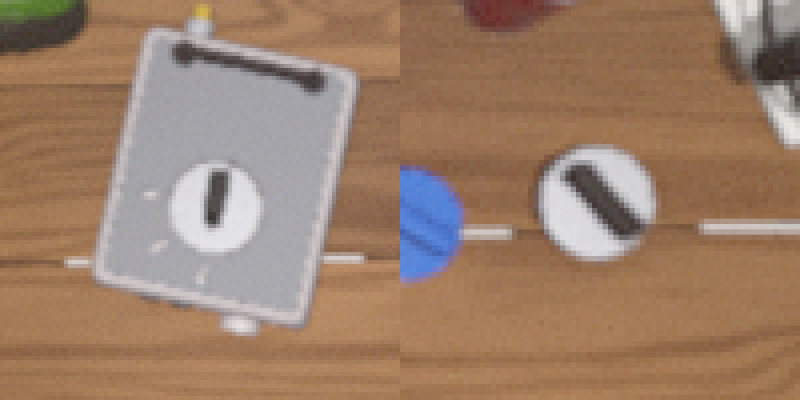

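```bash
cat > fit.py <<'E'
from h import *
def avg(name,n=4):
    ps=[arm.get_image(name) for _ in range(n)]
    p=dict(ps[-1]); p['frame']=np.mean([q['frame'] for q in ps],0); return p
def disc(p,guess,z,rad,lo=155):
    """edge of the bright disc by radial max gradient, fitted in world plane z"""
    sat=p['frame'].astype(np.float32).mean(2)
    c=np.array(guess,float)
    for it in range(3):
        P=[]
        for a in np.arange(0,2*np.pi,.05):
            rr=np.arange(.75*rad,1.3*rad,.0005)
            uv=np.array([proj(p,[c[0]+r*np.cos(a),c[1]+r*np.sin(a),z]) for r in rr]).astype(np.float32)
            v=cv2.remap(sat,uv[None,:,0],uv[None,:,1],cv2.INTER_LINEAR)[0]
            v=np.convolve(v,np.ones(5)/5,'valid');g=v[4:]-v[:-4]; i=g.argmin()
            if g[i]<-8:
                r=rr[i+4];P.append([c[0]+r*np.cos(a),c[1]+r*np.sin(a)])
        P=np.array(P); w=np.ones(len(P),bool)
        for _ in range(4):
            A=np.c_[2*P[w],np.ones(w.sum())];x=np.linalg.lstsq(A,(P[w]**2).sum(1),rcond=None)[0]
            d=np.abs(np.linalg.norm(P-x[:2],axis=1)-np.sqrt(x[2]+x[:2]@x[:2])); w=d<max(.0012,1.5*np.median(d))
        c=x[:2]; r=np.sqrt(x[2]+c@c)
    return c,r,w.sum(),np.median(d)
E
python3 - <<'E'
from fit import *
t=avg('top');s=avg('scene')
for n,g,z in [('old',(.488,.001),.136),('new',(.478,-.321),.026)]:
    print(n,'top',disc(t,g,z,.032),'scene',disc(s,g,z,.032))
# station yaw: outline edges in top via Hough-like fitLine on trace contour sides
q=t['frame'].astype(np.uint8)
tr=[x for x in arm.trace('station',arm.get_image('top')) if abs(x['centre'][0]*560-270)<15][0]
cs=max(cv2.findContours(tr['region'].astype(np.uint8),0,cv2.CHAIN_APPROX_NONE)[0],key=cv2.contourArea)[:,0]
W=np.array([atz(t,c,.104,False)[:2] for c in cs]); 
box=cv2.boxPoints(cv2.minAreaRect(W.astype(np.float32)*1000))/1000
for i in range(4):
    a,b=box[i],box[(i+1)%4];d=(b-a)/np.linalg.norm(b-a);L=np.linalg.norm(b-a)
    u=(W-a)@d;v=(W-a)@np.array([-d[1],d[0]]);k=(abs(v)<.008)&(u>.15*L)&(u<.85*L)
    f=np.polyfit(u[k],v[k],1);print('side',a.round(3),b.round(3),L.round(3),'ang',np.degrees(np.arctan2(d[1],d[0])+f[0]).round(2),k.sum())
# ribs: bright blobs on deck
g=q.min(2).astype(np.float32); c=np.array([.486,.001])
P=[];G=cv2.resize(g[205:240,240:285],None,fx=6,fy=6,interpolation=2);
for l in ['vent_mark']:
  for x in arm.place_of(l,arm.get_image('top')): print(l,x['conf'],atz(t,x['centre'],.107).round(4))
for ang in range(90,280,3):
    print(ang,int(np.mean([cv2.remap(g,*[np.array([[k]],np.float32) for k in proj(t,[c[0]+r*np.cos(np.radians(ang)),c[1]+r*np.sin(np.radians(ang)),.107])],1)[0,0] for r in (.044,.047,.05,.053)])),end=' ')
E
```

```text
old top (array([0.49782055, 0.0039492 ]), np.float64(0.031829008672120164), np.int64(126), np.float64(0.0003256736476553307)) scene (array([0.49370866, 0.00072313]), np.float64(0.031983514503044055), np.int64(71), np.float64(0.0009167105089833115))
new top (array([ 0.47732172, -0.32389533]), np.float64(0.032598349660724876), np.int64(115), np.float64(0.0005651427940914014)) scene (array([ 0.47410116, -0.32708496]), np.float64(0.03253361948547075), np.int64(81), np.float64(0.0005896777118684568))
side [ 0.397 -0.055] [ 0.615 -0.113] 0.225 ang -15.22 53
side [ 0.615 -0.113] [0.657 0.045] 0.163 ang 68.98 8
side [0.657 0.045] [0.439 0.103] 0.225 ang 165.93 52
side [0.439 0.103] [ 0.397 -0.055] 0.163 ang -107.95 14
vent_mark 0.73 [0.493  0.0098 0.107 ]
vent_mark 0.71 [0.4738 0.0617 0.107 ]
90 165 93 164 96 164 99 164 102 171 105 184 108 188 111 176 114 167 117 165 120 166 123 166 126 167 129 167 132 167 135 167 138 167 141 167 144 169 147 171 150 170 153 174 156 182 159 185 162 181 165 174 168 174 171 176 174 176 177 175 180 173 183 170 186 170 189 170 192 169 195 168 198 168 201 168 204 169 207 169 210 168 213 168 216 168 219 168 222 168 225 168 228 168 231 168 234 168 237 168 240 168 243 168 246 168 249 168 252 168 255 168 258 167 261 167 264 167 267 167 270 167 273 167 276 167 279 166
```

```bash
cat >> h.py <<'E'
def go(pos,yaw,s=None):
    """shift (tool axes, cm) and turn about tool z to bring TCP to pos with tool x axis at yaw deg (mod 180), tool down"""
    s=s or arm.observe(); Rm=R.from_rotvec(s['ee_rot']).as_matrix()
    d=Rm.T@(np.array(pos)-s['position'])*100
    out=[]
    for y in (yaw,yaw+180):
        y=np.radians(y); x=np.array([np.cos(y),np.sin(y),0]);z=np.array([0,0,-1.]);T=np.c_[x,np.cross(z,x),z]
        out.append(R.from_matrix(Rm.T@T).as_rotvec().round(3))
    print('t',round(float(s['clock']),2),'pos',s['position'].round(4),'toolx yaw',np.degrees(np.arctan2(Rm[1,0],Rm[0,0])).round(1),'d_cm',d.round(2),'turn',out[0],'or',out[1],'j7',s['joints'][6].round(2),'f',s['force'].round(1),'w',round(float(s['width'])*91.8,1),'gf',s['gripper_force'].round(1))
E
python3 - <<'E'
from fit import *
t=avg('top',2);s=avg('scene',2)
g=t['frame'].min(2).astype(np.float32)
for c in ([.4975,.0035],):
  v=[]
  for ang in np.arange(60,185,1.):
    v.append(np.mean([cv2.remap(g,*[np.array([[k]],np.float32) for k in proj(t,[c[0]+r*np.cos(np.radians(ang)),c[1]+r*np.sin(np.radians(ang)),.107])],1)[0,0] for r in np.arange(.044,.055,.002)]))
  v=np.convolve(v,np.ones(3)/3,'same'); print([(60+i,round(v[i],1)) for i in range(3,len(v)-3) if v[i]==max(v[i-3:i+4]) and v[i]>170])
go([.4958,.0023,.157],-10); go([.4757,-.3255,.047],41)
c=np.array([.4757,-.3255])
for n,p in(('t',t),('s',s)):
    im=cv2.resize(p['frame'].astype(np.uint8)[:,:,::-1],None,fx=3,fy=3,interpolation=3)
    for yaw,col in((41,(0,255,0)),):
        a=np.radians(yaw);ex=np.array([np.cos(a),np.sin(a)]);ey=np.array([-ex[1],ex[0]])
        for z in(.094,.2):
            q=np.array([proj(p,[*(c+i*.0375*ex+j*.095*ey),z]) for i,j in((1,1),(1,-1),(-1,-1),(-1,1))])
            cv2.polylines(im,[(q*3).astype(np.int32)],True,col if z<.1 else (0,255,255),1)
    u,v=(3*proj(p,[.5,-.37,.1])).astype(int); cv2.imwrite(f'pics/body_{n}.png',im[max(v-220,0):v+180,u-200:u+200])
cv2.imwrite('pics/body.png',np.hstack([cv2.imread('pics/body_t.png'),cv2.imread('pics/body_s.png')]))
E
```

```text
[(76, np.float64(187.4)), (121, np.float64(189.3)), (165, np.float64(189.1))]Traceback (most recent call last):
  File "<stdin>", line 9, in <module>
  File "h.py", line 26, in go
    print('t',round(float(s['clock']),2),'pos',s['position'].round(4),'toolx yaw',np.degrees(np.arctan2(Rm[1,0],Rm[0,0])).round(1),'d_cm',d.round(2),'turn',out[0],'or',out[1],'j7',s['joints'][6].round(2),'f',s['force'].round(1),'w',round(float(s['width'])*91.8,1),'gf',s['gripper_force'].round(1))
                                                                                                                                                                                                                                                                             ^^^^^^^^^^^^^^^^^^^^^^^^
AttributeError: 'float' object has no attribute 'round'
```

Marks sit at 76, 121 and 165°, so the station yaw is about -14.5°.

```bash
sed -i "s/s\['gripper_force'\].round(1)/round(float(s['gripper_force']),1)/; s/s\['joints'\]\[6\].round(2)/np.round(s['joints'],2)/" h.py
python3 - <<'E'
from fit import *
t=avg('top',1);s=avg('scene',1)
go([.4958,.0023,.157],-10); go([.4757,-.3255,.047],41)
c=np.array([.4757,-.3255])
for n,p in(('t',t),('s',s)):
    im=cv2.resize(p['frame'].astype(np.uint8)[:,:,::-1],None,fx=3,fy=3,interpolation=3)
    for yaw,col in((41,(0,255,0)),):
        a=np.radians(yaw);ex=np.array([np.cos(a),np.sin(a)]);ey=np.array([-ex[1],ex[0]])
        for z in(.094,.2):
            q=np.array([proj(p,[*(c+i*.0375*ex+j*.095*ey),z]) for i,j in((1,1),(1,-1),(-1,-1),(-1,1))])
            cv2.polylines(im,[(q*3).astype(np.int32)],True,col if z<.1 else (0,255,255),1)
    u,v=(3*proj(p,[.5,-.37,.1])).astype(int); cv2.imwrite(f'pics/body_{n}.png',im[max(v-220,0):v+180,u-200:u+200])
cv2.imwrite('pics/body.png',np.hstack([cv2.imread('pics/body_t.png'),cv2.imread('pics/body_s.png')]))
E
```

```text
t 3.3 pos [0.1965 0.5933 0.2455] toolx yaw 161.7 d_cm [-46.99 -46.69   8.85] turn [ 0.    -0.     2.996] or [ 0.     0.    -0.145] j7 [-1.35  0.43  0.02  1.57 -0.01  1.13 -0.08] f [0.1 0.6 0.1] w 91.9 gf 0.0
t 3.3 pos [0.1965 0.5933 0.2455] toolx yaw 161.7 d_cm [-55.39 -78.44  19.85] turn [ 0.    -0.     2.106] or [ 0.     0.    -1.035] j7 [-1.35  0.43  0.02  1.57 -0.01  1.13 -0.08] f [0.1 0.6 0.1] w 91.9 gf 0.0
```

View pics/body.png

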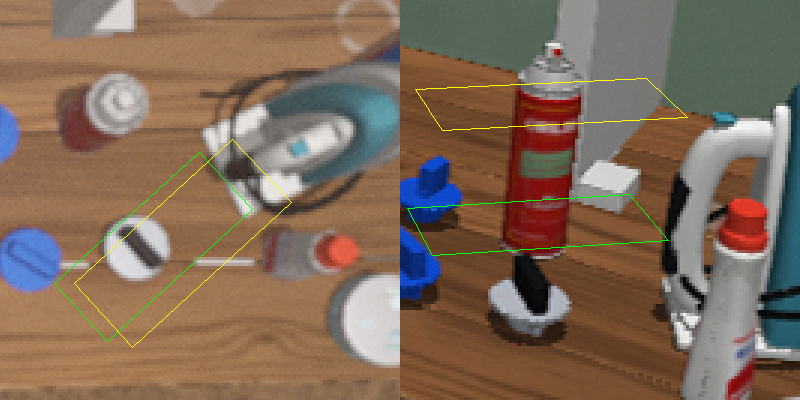

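carry_out(claw=[6,6,6,6,6,6,6,6,6,6,6,6,6,6,6,6,6,6,6,6], delta_pos=[[0,0,-3],[0,0,-3],[-3.2,-3.1,0],[-3.2,-3.1,0],[-3.2,-3.1,0],[-3.2,-3.1,0],[-3.2,-3.1,0],[-3.2,-3.1,0],[-3.2,-3.1,0],[-3.2,-3.1,0],[-3.2,-3.1,0],[-3.2,-3.1,0],[-3.2,-3.1,0],[-3.2,-3.1,0],[-3.2,-3.1,0],[-3.2,-3.1,0],[-3.2,-3.1,0],[0,0,3],[0,0,3],[0,0,2]], angular=[[0,0,0],[0,0,0],[0,0,0],[0,0,0],[0,0,0],[0,0,0],[0,0,0],[0,0,0],[0,0,0],[0,0,0],[0,0,0],[0,0,0],[0,0,0],[0,0,0],[0,0,0],[0,0,0],[0,0,0],[0,0,-0.07],[0,0,-0.07],[0,0,0]], force=25)

```text
clock: 5.3
position: [0.5053, 0.0005, 0.2239]
ee_rot: [-0.279, -3.128, 0.0]
force: [0.1, -0.1, 0.8]
width: 0.652
gripper_force: 0.0
```

```bash
python3 - <<'E'
from fit import *
t=arm.get_image('top');s=arm.get_image('scene');save(s,'s1.png');save(t,'t1.png')
go([.5056,.0005,.157],-10)
# neck/old cap from both views: grip
ut,vt=(3*proj(t,[.5,-.37,.1])).astype(int);us,vs=(3*proj(s,[.5,-.37,.1])).astype(int)
for a,b in (((237,165),(672,215)),((262,175),(690,300))):
    A=((a[0]+ut-200)/3,(a[1]+vt-220)/3);B=((b[0]-400+us-200)/3,(b[1]+vs-220)/3)
    print(tri([ray(t,A,0),ray(s,B,0)]))
z=cv2.imread('pics/s1.png');zt=cv2.imread('pics/t1.png')
cv2.imwrite('pics/m1.png',np.hstack([cv2.resize(z[130:280,190:340],(400,400),interpolation=3),cv2.resize(zt[150:270,210:330],(400,400),interpolation=3)]))
E
```

```text
t 5.4 pos [0.5043 0.0008 0.2233] toolx yaw 169.7 d_cm [-0.16 -0.    6.63] turn [-7.000e-03  2.000e-03  3.136e+00] or [-0.002 -0.004 -0.006] j7 [-0.45  0.27  0.43  1.92 -0.13  0.99  1.43] f [0.3 0.6 0.5] w 60.2 gf 0.0
(array([ 0.55380896, -0.41064343,  0.09231186]), [np.float64(0.0013577611425269224), np.float64(0.0013577611425268329)])
(array([ 0.54495299, -0.44598302,  0.03043193]), [np.float64(0.00786254894092397), np.float64(0.007862548940923808)])
```

View pics/m1.png

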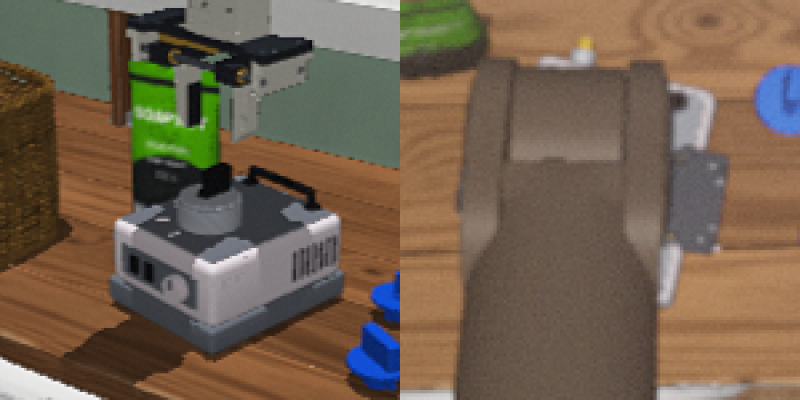

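The scene view shows the fingers straight above the old cap's wing at (217,165) in the crop. I'll descend and close.

carry_out(claw=[6,6,6,6,6,1,1,1,1,1,1,1,1], delta_pos=[[-0.1,0,2],[0,0,2],[0,0,1.5],[0,0,1],[0,0,0.1],[0,0,0],[0,0,0],[0,0,0],[0,0,0],[0,0,0],[0,0,0],[0,0,0],[0,0,0]], angular=[[0,0,0],[0,0,0],[0,0,0],[0,0,0],[0,0,0],[0,0,0],[0,0,0],[0,0,0],[0,0,0],[0,0,0],[0,0,0],[0,0,0],[0,0,0]], force=30)

```text
clock: 6.7
position: [0.507, 0.001, 0.1596]
ee_rot: [0.282, 3.129, 0.001]
force: [-0.9, 1.6, 2.4]
width: 0.162
gripper_force: 29.8
```

```bash
python3 - <<'E'
from fit import *
go([.5056,.0005,.157],-10); print(arm.observe()['ft_torque'])
E
```

```text
t 6.7 pos [0.507  0.001  0.1596] toolx yaw 169.7 d_cm [ 0.12 -0.08  0.26] turn [ 0.000e+00 -1.000e-03  3.136e+00] or [ 0.     0.    -0.005] j7 [-0.42  0.35  0.41  1.99 -0.19  0.84  1.48] f [-0.9  1.6  2.4] w 14.9 gf 29.8
[ 0.35896474  0.14195966 -0.09308966]
```

carry_out(claw=[1,1,1,1,1,1,1,1,1,1,1,1,1,1,1,1,1,1,1], delta_pos=[[0,0,-1.5],[0,0,-2.5],[0,0,-4],[0,0,-4],[0,0,-4],[1.0,3.7,0],[1.0,3.7,0],[1.0,3.7,0],[1.0,3.7,0],[1.0,3.7,0],[1.0,3.7,0],[1.0,3.7,0],[1.0,3.7,0],[1.0,3.7,0],[1.0,3.7,0],[0.5,3.7,0],[0,0.3,0],[0,0,3],[0,0,3]], angular=[[0,0,0],[0,0,0],[0,0,0],[0,0,0],[0,0,0],[0,0,0],[0,0,0],[0,0,0],[0,0,0],[0,0,0],[0,0,0],[0,0,0],[0,0,0],[0,0,0],[0,0,0],[0,0,0],[0,0,0],[0,0,0],[0,0,0]])

```text
clock: 8.6
position: [0.4775, 0.4229, 0.2591]
ee_rot: [0.282, 3.128, 0.001]
force: [0.2, 0.3, -0.2]
width: 0.164
gripper_force: 29.8
```

```bash
python3 - <<'E'
from fit import *
go([.477,.423,.19],-10)
t=avg('top',3);s=arm.get_image('scene');save(s,'s2.png')
tt=t['frame'].astype(np.uint8)[:,:,::-1];ss=cv2.imread('pics/s2.png')
T=avg('top',1)
for x in arm.place_of('neck',arm.get_image('top')): print('neck top',x['conf'],atz(t,x['centre'],.130).round(4),np.array(x['centre'])*[560,420])
sp=arm.get_image('scene')
for x in arm.place_of('neck',sp): print('neck sc',x['conf'],atz(sp,x['centre'],.130).round(4),np.array(x['centre'])*[560,420])
print('neck ring top',disc(t,(.497,.003),.130,.034),'scene',disc(avg('scene',3),(.494,.001),.130,.034))
cv2.imwrite('pics/m2.png',np.hstack([cv2.resize(ss[80:280,90:310],(400,364),interpolation=3),cv2.resize(tt[185:245,235:301],(400,364),interpolation=3)]))
E
```

```text
t 8.6 pos [0.4775 0.4229 0.2591] toolx yaw 169.7 d_cm [ 0.06 -0.01  6.91] turn [ 2.000e-03 -1.000e-03  3.136e+00] or [ 0.001  0.001 -0.005] j7 [-0.98  0.45  0.25  1.54 -0.12  1.17  0.69] f [ 0.2  0.3 -0.2] w 15.1 gf 29.8
neck top 0.97 [0.4846 0.0019 0.13  ] [269.304 216.216]
neck sc 0.76 [ 0.4871 -0.0005  0.13  ] [267.176 205.506]
neck sc 0.73 [ 0.3089 -0.3823  0.13  ] [374.304 277.41 ]
neck sc 0.57 [ 0.3766 -0.3565  0.13  ] [374.808 259.518]
neck ring top (array([0.49744337, 0.00392355]), np.float64(0.03269401786775073), np.int64(119), np.float64(0.0002688146137461156)) scene (array([0.4937503 , 0.00097032]), np.float64(0.033824278282937645), np.int64(92), np.float64(0.0007572402342328442))
```

View pics/m2.png

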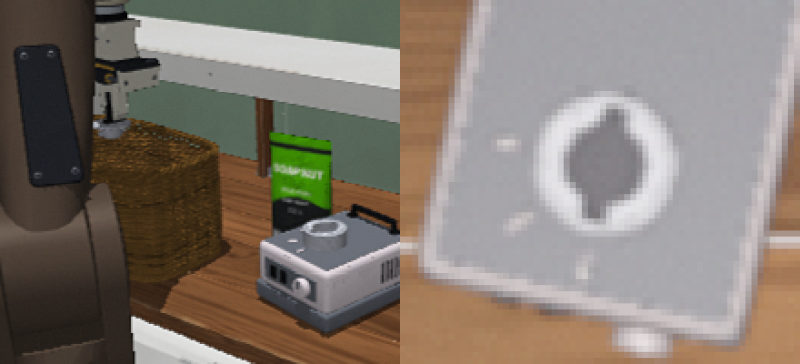

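carry_out(claw=[1,1,1,7,7,7,7,7,7,7,7], delta_pos=[[0,0,3],[0,0,3],[0,0,0.7],[0,0,0],[0,0,0],[0,0,0],[0,0,0],[0,0,-4],[0,0,-4],[0,0,-4],[0,0,0]], angular=[[0,0,0],[0,0,0],[0,0,0],[0,0,0],[0,0,0],[0,0,0],[0,0,0],[0,0,0],[0,0,0],[0,0,0],[0,0,0]])

```text
clock: 10.3
position: [0.4792, 0.4245, 0.3196]
ee_rot: [0.282, 3.122, 0.013]
force: [1.3, 0.3, -0.4]
width: 0.757
gripper_force: 0.0
```

```bash
python3 - <<'E'
from fit import *
go([.4757,-.3255,.30],41)
E
```

```text
t 10.3 pos [0.4792 0.4245 0.3196] toolx yaw 169.7 d_cm [-13.08 -73.86   1.37] turn [ 0.012 -0.007  2.246] or [ 0.006  0.01  -0.896] j7 [-0.98  0.41  0.26  1.45 -0.11  1.29  0.68] f [ 1.3  0.3 -0.4] w 69.5 gf 0.0
```

carry_out(claw=[7,7,7,7,7,7,7,7,7,7,7,7,7,7,7,7,7,7,7], delta_pos=[[-0.73,-4.1,0],[-0.73,-4.1,0],[-0.73,-4.1,0],[-0.73,-4.1,0],[-0.73,-4.1,0],[-0.73,-4.1,0],[-0.73,-4.1,0],[-0.73,-4.1,0],[-0.73,-4.1,0],[-0.73,-4.1,0],[-0.73,-4.1,0],[-0.73,-4.1,0],[-0.73,-4.1,0],[-0.73,-4.1,0],[-0.73,-4.1,0],[-0.73,-4.1,0],[-0.73,-4.1,0],[-0.73,-4.1,0],[0,0,0]], angular=[[0,0,0],[0,0,0],[0,0,0],[0,0,0],[0,0,0],[0,0,0],[0,0,0],[0,0,0],[0,0,0],[0,0,0],[0,0,0],[0,0,0],[0,0,0],[0,0,0],[0,0,0],[0,0,0],[0,0,0],[0,0,0],[0,0,0]])

```text
clock: 12.2
position: [0.4721, -0.333, 0.313]
ee_rot: [0.294, 3.127, -0.006]
force: [0.1, -0.6, 0.3]
width: 0.758
gripper_force: 0.0
```

carry_out(claw=[7,7,7,7,7,7,7,7,7], delta_pos=[[0,0,0],[0,0,0],[0,0,0],[0,0,0],[0,0,0],[0,0,0],[0,0,0],[0,0,0],[0,0,0]], angular=[[0,0,-0.128],[0,0,-0.128],[0,0,-0.128],[0,0,-0.128],[0,0,-0.128],[0,0,-0.128],[0,0,-0.128],[0,0,0],[0,0,0]])

```text
clock: 13.1
position: [0.4726, -0.328, 0.3093]
ee_rot: [0.956, -2.987, -0.009]
force: [-0.4, 0.3, 0.7]
width: 0.762
gripper_force: 0.0
```

```bash
python3 - <<'E'
from fit import *
go([.4757,-.3255,.047],41)
s=arm.get_image('scene');t=arm.get_image('top');save(s,'s3.png');z=cv2.imread('pics/s3.png')
for p,l in((s,'scene'),(t,'top')):
  for x in arm.place_of('old_cap',p)[:3]: print(l,x['conf'],np.array(x['centre'])*[560,420])
print(proj(t,[.477,.423,.012]))
save(t,'t3.png');y=cv2.imread('pics/t3.png')
cv2.imwrite('pics/m3.png',np.hstack([cv2.resize(z[100:350,260:480],(400,455),interpolation=3),cv2.resize(y[150:300,70:202],(400,455),interpolation=3)]))
E
```

```text
t 13.1 pos [ 0.4726 -0.328   0.3093] toolx yaw -144.5 d_cm [-0.49 -0.17 26.23] turn [-0.005 -0.012  3.046] or [ 0.008 -0.003 -0.096] j7 [ 0.44  0.31  0.1   1.6  -0.03  1.24  2.74] f [-0.4  0.3  0.7] w 70.0 gf 0.0
scene 0.57 [338.296 248.388]
scene 0.22 [253.008 211.596]
top 0.84 [325.528 178.416]
top 0.75 [139.104 221.088]
top 0.48 [375.704 215.208]
[136.73585067 222.36724832]
```

View pics/m3.png

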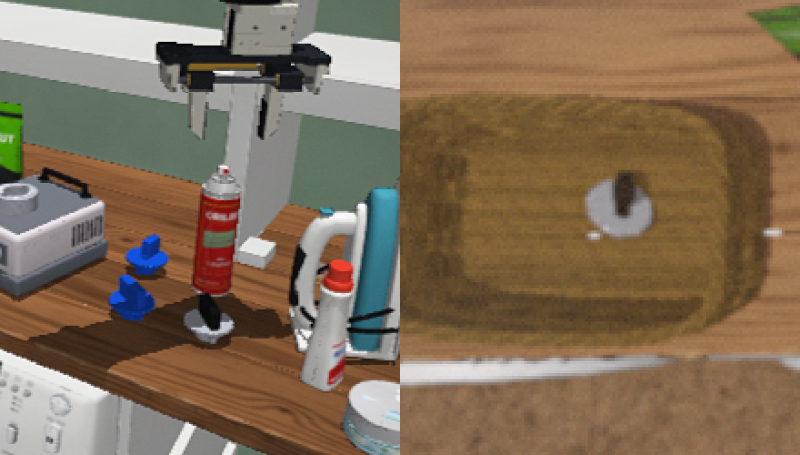

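Old cap is in the basket, at (625,205) in the crop. Joint 7 is at its limit, so I'll back the turn off to about 27° and let the pads square the wing up as they close.

carry_out(claw=[7,7,7,7,7,7,7,7,7,7], delta_pos=[[0,0,0],[-0.39,0.08,0],[0,0,4],[0,0,4],[0,0,4],[0,0,4],[0,0,3],[0,0,2],[0,0,0],[0,0,0]], angular=[[0,0,0.1],[0,0,0.05],[0,0,0],[0,0,0],[0,0,0],[0,0,0],[0,0,0],[0,0,0],[0,0,0],[0,0,0]])

```text
clock: 14.3
position: [0.4752, -0.3233, 0.0995]
ee_rot: [0.737, -3.046, -0.007]
force: [-0.1, -0.1, 0.3]
width: 0.764
gripper_force: 0.0
```

```bash
python3 - <<'E'
from fit import *
go([.4757,-.3255,.048],27)
s=arm.get_image('scene');save(s,'s4.png');t=arm.get_image('top');save(t,'t4.png')
y=cv2.imread('pics/t4.png');z=cv2.imread('pics/s4.png')
cv2.imwrite('pics/m4.png',np.hstack([cv2.resize(z[150:350,300:480],(400,444),interpolation=3),cv2.resize(y[150:270,320:440],(400,444),interpolation=3)]))
E
```

```text
t 14.3 pos [ 0.4752 -0.3233  0.0995] toolx yaw -152.8 d_cm [ 0.02 -0.25  5.15] turn [ 0.01   0.01  -3.138] or [ 0.006 -0.006  0.003] j7 [ 0.43  0.52  0.1   1.85 -0.07  0.78  2.61] f [-0.1 -0.1  0.3] w 70.2 gf 0.0
```

View pics/m4.png

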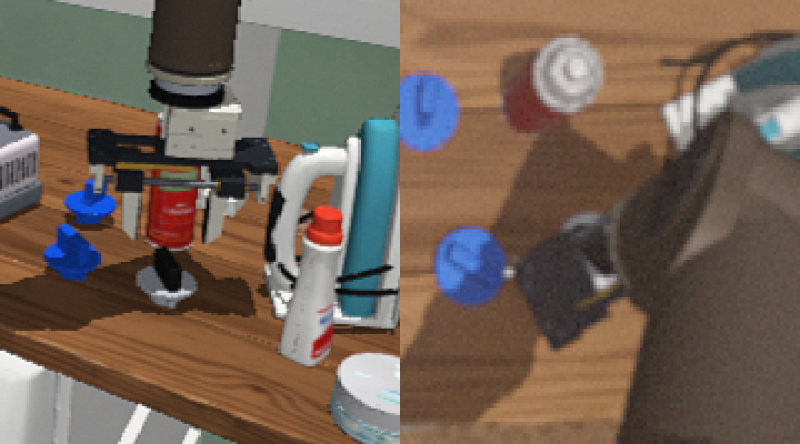

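carry_out(claw=[7,7,7,7,7], delta_pos=[[0,-0.2,1],[0,0,1],[0,0,1.2],[0,0,1.2],[0,0,0.6]], angular=[[0,0,0],[0,0,0],[0,0,0],[0,0,0],[0,0,0]])

```text
clock: 14.9
position: [0.4745, -0.3246, 0.0472]
ee_rot: [0.736, -3.046, -0.011]
force: [0.0, 0.2, -0.1]
width: 0.761
gripper_force: 0.0
```

carry_out(claw=[1,1,1,1,1,1,1,1,1,1], delta_pos=[[0,0,0],[0,0,0],[0,0,0],[0,0,0],[0,0,0],[0,0,0],[0,0,0],[0,0,0],[0,0,0],[0,0,0]], angular=[[0,0,0],[0,0,0],[0,0,0],[0,0,0],[0,0,0],[0,0,0],[0,0,0],[0,0,0],[0,0,0],[0,0,0]], force=30)

```text
clock: 15.9
position: [0.4754, -0.325, 0.0492]
ee_rot: [0.736, -3.047, -0.008]
force: [-0.9, -0.6, 1.9]
width: 0.157
gripper_force: 30.0
```

```bash
python3 - <<'E'
from fit import *
go([.4757,-.3255,.048],27)
E
```

```text
t 15.9 pos [ 0.4754 -0.325   0.0492] toolx yaw -152.8 d_cm [-0.   -0.06  0.12] turn [ 0.008  0.011 -3.139] or [ 0.007 -0.005  0.003] j7 [ 0.45  0.59  0.08  1.89 -0.07  0.68  2.62] f [-0.9 -0.6  1.9] w 14.5 gf 30.0
```

carry_out(claw=[1,1,1,1,1,1,1,1,1,1,1,1,1,1,1,1], delta_pos=[[0,0,-2],[0,0,-4],[0,0,-4],[0,0,-4],[0,0,-4],[0,0,-1],[-1.86,3.13,0],[-1.86,3.13,0],[-1.86,3.13,0],[-1.86,3.13,0],[-1.86,3.13,0],[-1.86,3.13,0],[-1.86,3.13,0],[-1.86,3.13,0],[-1.86,3.13,0],[0,0,0]], angular=[[0,0,0],[0,0,0],[0,0,0],[0,0,0],[0,0,0],[0,0,0],[0,0,0],[0,0,0],[0,0,0],[0,0,0],[0,0,0],[0,0,0],[0,0,0],[0,0,0],[0,0,0],[0,0,0]], force=45)

```text
clock: 17.5
position: [0.4967, 0.0071, 0.2394]
ee_rot: [0.748, -3.044, -0.013]
force: [-0.7, 0.8, 0.3]
width: 0.159
gripper_force: 45.0
```

carry_out(claw=[1,1,1,1,1,1,1,1], delta_pos=[[0,0,0],[0,0,0],[0,0,0],[0,0,0],[0,0,0],[0,0,0],[0,0,0],[0,0,0]], angular=[[0,0,0.121],[0,0,0.121],[0,0,0.121],[0,0,0.121],[0,0,0.121],[0,0,0.121],[0,0,0],[0,0,0]])

```text
clock: 18.3
position: [0.4968, 0.001, 0.2396]
ee_rot: [-0.388, -3.108, -0.004]
force: [0.2, 0.3, -1.1]
width: 0.158
gripper_force: 45.0
```

```bash
python3 - <<'E'
from fit import *
go([.4956,.0025,.19],165.5)
s=avg('scene',4); cv2.imwrite('pics/s5.png',s['frame'][:,:,::-1])
P=np.mean([arm.observe()['position'] for _ in range(3)],0); print(P)
for z in(-.021,-.023,-.025): print(disc(s,P[:2]+[-.002,-.0015],P[2]+z,.032))
cv2.imwrite('pics/m5.png',cv2.resize(s['frame'][120:260,190:350,::-1].astype(np.uint8),(640,560),interpolation=3))
E
```

```text
t 18.3 pos [0.4968 0.001  0.2396] toolx yaw 165.8 d_cm [0.1  0.11 4.97] turn [ 0.001 -0.009  0.005] or [ 1.500e-02  2.000e-03 -3.137e+00] j7 [-0.16  0.24  0.07  1.88 -0.02  1.03  1.24] f [ 0.2  0.3 -1.1] w 14.5 gf 45.0
[0.49703525 0.00118057 0.23999915]
(array([ 0.48406203, -0.00431976]), np.float64(0.03425467643577024), np.int64(33), np.float64(0.0008354732616750252))
(array([ 0.4883903 , -0.00175694]), np.float64(0.03416924233944101), np.int64(35), np.float64(0.0005863492014820913))
(array([0.49279759, 0.00110981]), np.float64(0.03437637326565677), np.int64(36), np.float64(0.0006349059997038525))[ WARN:0@2.825] global loadsave.cpp:1063 imwrite_ Unsupported depth image for selected encoder is fallbacked to CV_8U.
```

View pics/m5.png

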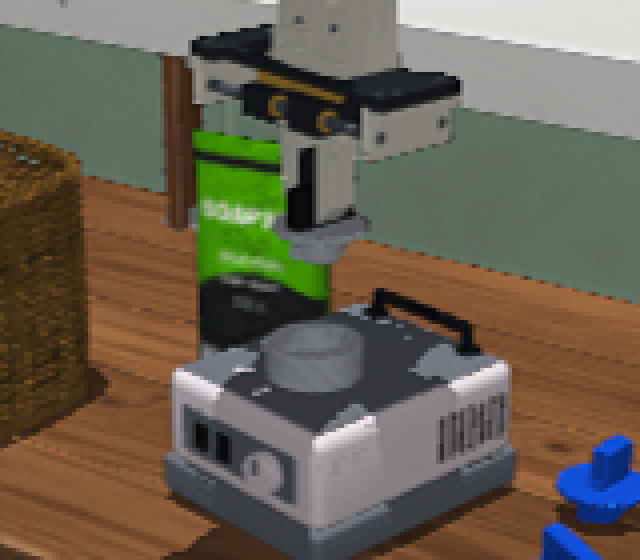

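The cap is held upright above the neck, with its disc at (325,232) and the neck at (315,345). I'll centre it by the camera comparison and lower it carefully.

carry_out(claw=[1,1,1,1,1], delta_pos=[[-0.15,0.1,2],[0,0,2],[0,0,1.8],[0,0,0],[0,0,0]], angular=[[0,0,0],[0,0,0],[0,0,0],[0,0,0],[0,0,0]])

```text
clock: 19.0
position: [0.4984, 0.0021, 0.1824]
ee_rot: [-0.393, -3.108, -0.004]
force: [-0.0, -0.2, -1.1]
width: 0.16
gripper_force: 45.0
```

```bash
python3 - <<'E'
from fit import *
go([.4956,.0025,.159],165.5)
s=avg('scene',6); P=arm.observe()['position']
L=np.array([.557,-.83])
r=disc(s,P[:2]+[-.002,-.0015],P[2]-.0225,.032); print(r,'cap lat',r[0]@L)
r=disc(s,(.494,.001),.130,.034); print(r,'neck lat',r[0]@L)
E
```

```text
t 19.0 pos [0.4984 0.0021 0.1824] toolx yaw 165.6 d_cm [ 0.26 -0.03  2.34] turn [ 0.002 -0.009  0.002] or [ 1.40e-02  2.00e-03 -3.14e+00] j7 [-0.16  0.3   0.06  1.95 -0.03  0.89  1.24] f [-0.  -0.2 -1.1] w 14.7 gf 45.0
(array([ 0.49010665, -0.00751591]), np.float64(0.034324540014925055), np.int64(45), np.float64(0.0007538493712837477)) cap lat 0.27922760557948534
(array([ 0.48839382, -0.00111163]), np.float64(0.0361311684412268), np.int64(51), np.float64(0.0011096504063013608)) neck lat 0.27295801140798137
```

carry_out(claw=[1,1,1,1], delta_pos=[[0,0,0.4],[0,0,0.3],[0,0,0.3],[0,0,0]], angular=[[0,0,0],[0,0,0],[0,0,0],[0,0,0]])

```text
clock: 19.7
position: [0.4977, 0.0029, 0.172]
ee_rot: [-0.393, -3.107, -0.005]
force: [-2.5, 3.0, -0.7]
width: 0.165
gripper_force: 45.0
```

```bash
python3 - <<'E'
from fit import *
go([.4956,.0025,.159],165.5);print(arm.observe()['ft_torque'])
s=arm.get_image('scene');save(s,'s6.png')
cv2.imwrite('pics/m6.png',cv2.resize(s['frame'][170:240,225:315,::-1],(720,560),interpolation=3))
E
```

```text
t 19.7 pos [0.4977 0.0029 0.172 ] toolx yaw 165.6 d_cm [ 0.18 -0.09  1.3 ] turn [ 0.002 -0.01   0.002] or [ 0.015  0.004 -3.14 ] j7 [-0.16  0.31  0.06  1.97 -0.03  0.87  1.24] f [-2.5  3.  -0.7] w 15.2 gf 45.0
[0.65693077 0.53433936 0.03405595]
```

View pics/m6.png

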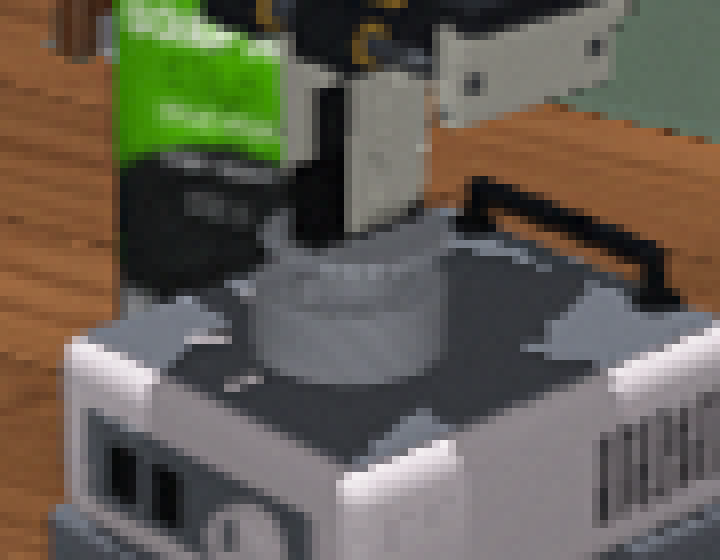

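The disc sits about 11 crop pixels to the right of the neck (centres 361 and 350), and the side force pushes left. I'll shift about 3 mm to the left.

carry_out(claw=[1,1,1], delta_pos=[[0.1,0.1,0],[0.1,0.1,0],[0,0,0]], angular=[[0,0,0],[0,0,0],[0,0,0]])

```text
clock: 20.05
position: [0.4969, 0.0046, 0.1721]
ee_rot: [-0.394, -3.109, -0.004]
force: [-0.2, -0.2, -1.4]
width: 0.16
gripper_force: 45.0
```

```bash
python3 - <<'E'
from fit import *
go([.4956,.0025,.159],165.5);print(arm.observe()['ft_torque'])
E
```

```text
t 20.05 pos [0.4969 0.0046 0.1721] toolx yaw 165.6 d_cm [ 0.07 -0.24  1.31] turn [ 0.002 -0.008  0.001] or [ 1.30e-02  3.00e-03 -3.14e+00] j7 [-0.16  0.31  0.06  1.97 -0.03  0.87  1.24] f [-0.2 -0.2 -1.4] w 14.7 gf 45.0
[-0.00773475  0.00709525  0.01970725]
```

carry_out(claw=[1,1,1,1], delta_pos=[[0,0,0.2],[0,0,0.2],[0,0,0.2],[0,0,0]], angular=[[0,0,0],[0,0,0],[0,0,0],[0,0,0]])

```text
clock: 20.45
position: [0.4966, 0.0046, 0.1657]
ee_rot: [-0.394, -3.108, -0.004]
force: [-0.5, -0.2, -0.9]
width: 0.158
gripper_force: 45.0
```

```bash
python3 - <<'E'
from fit import *
go([.4956,.0025,.159],165.5);print(arm.observe()['ft_torque'])
E
```

```text
t 20.45 pos [0.4966 0.0046 0.1657] toolx yaw 165.6 d_cm [ 0.04 -0.23  0.67] turn [ 0.002 -0.009  0.001] or [ 1.40e-02  2.00e-03 -3.14e+00] j7 [-0.16  0.32  0.06  1.98 -0.03  0.85  1.24] f [-0.5 -0.2 -0.9] w 14.5 gf 45.0
[-0.00922173  0.03022546  0.01371606]
```

carry_out(claw=[1,1,1,1], delta_pos=[[0,0,0.2],[0,0,0.2],[0,0,0.2],[0,0,0]], angular=[[0,0,0],[0,0,0],[0,0,0],[0,0,0]])

```text
clock: 20.85
position: [0.4965, 0.0046, 0.1598]
ee_rot: [-0.393, -3.108, -0.004]
force: [0.3, -0.6, -1.4]
width: 0.163
gripper_force: 45.0
```

carry_out(claw=[1,1,1], delta_pos=[[0,0,0.1],[0,0,0.1],[0,0,0]], angular=[[0,0,0],[0,0,0],[0,0,0]])

```text
clock: 21.15
position: [0.4968, 0.0047, 0.1591]
ee_rot: [-0.394, -3.109, -0.005]
force: [-4.4, -0.6, 11.1]
width: 0.157
gripper_force: 45.0
```

```bash
python3 - <<'E'
from fit import *
go([.4956,.0025,.159],165.5);print(arm.observe()['ft_torque'])
E
```

```text
t 21.15 pos [0.4968 0.0047 0.1591] toolx yaw 165.6 d_cm [ 0.06 -0.24  0.01] turn [ 0.002 -0.008  0.001] or [ 1.30e-02  3.00e-03 -3.14e+00] j7 [-0.16  0.33  0.06  1.99 -0.03  0.83  1.24] f [-4.4 -0.6 11.1] w 14.4 gf 45.0
[-0.07231997  0.87376007 -0.03618313]
```

Seated: 11 N at the expected height. Now I'll turn it clockwise in stages.

carry_out(claw=[1,1,1,1], delta_pos=[[0,0,0],[0,0,0],[0,0,0],[0,0,0]], angular=[[0,0,0.08],[0,0,0.08],[0,0,0.08],[0,0,0]])

```text
clock: 21.55
position: [0.4975, 0.0048, 0.1591]
ee_rot: [-0.767, -3.04, -0.004]
force: [-1.7, 0.2, 7.7]
width: 0.162
gripper_force: 45.0
```

```bash
python3 - <<'E'
from fit import *
go([.4956,.0025,.159],120.5);print(arm.observe()['ft_torque'])
E
```

```text
t 21.55 pos [0.4975 0.0048 0.1591] toolx yaw 151.7 d_cm [ 0.06 -0.29  0.01] turn [-0.001 -0.007  0.544] or [ 9.000e-03 -1.000e-03 -2.598e+00] j7 [-0.2   0.33  0.12  1.99 -0.06  0.83  1.02] f [-1.7  0.2  7.7] w 14.9 gf 45.0
[-0.07955763  0.14952047 -0.05852107]
```

carry_out(claw=[1,1,1,1], delta_pos=[[0,0,0],[0,0,0],[0,0,0],[0,0,0]], angular=[[0,0,0.09],[0,0,0.09],[0,0,0.09],[0,0,0]])

```text
clock: 21.95
position: [0.4976, 0.0048, 0.1591]
ee_rot: [-1.17, -2.908, -0.003]
force: [-1.4, -0.1, 7.7]
width: 0.156
gripper_force: 45.0
```

```bash
python3 - <<'E'
from fit import *
go([.4956,.0025,.159],120.5);print(arm.observe()['ft_torque'])
E
```

```text
t 21.95 pos [0.4976 0.0048 0.1591] toolx yaw 136.2 d_cm [-0.01 -0.3   0.01] turn [-0.002 -0.007  0.274] or [ 0.01  -0.003 -2.868] j7 [-0.25  0.33  0.18  1.99 -0.08  0.83  0.78] f [-1.4 -0.1  7.7] w 14.3 gf 45.0
[ 0.02999699  0.05788641 -0.05077477]
```

carry_out(claw=[1,1,1,1,1], delta_pos=[[0,0,0],[0,0,0],[0,0,0],[0,0,0],[0,0,0]], angular=[[0,0,0.09],[0,0,0.09],[0,0,0.09],[0,0,0],[0,0,0]])

```text
clock: 22.45
position: [0.4977, 0.0048, 0.1591]
ee_rot: [-1.547, -2.727, -0.001]
force: [-1.1, -0.9, 6.6]
width: 0.159
gripper_force: 45.0
```

```bash
python3 - <<'E'
from fit import *
go([.4956,.0025,.159],120.5);print(arm.observe()['ft_torque'])
s=avg('scene',4); cv2.imwrite('pics/s7.png',s['frame'][:,:,::-1].astype(np.uint8)); t=arm.get_image('top');
a=cv2.resize(s['frame'][165:240,225:320,::-1].astype(np.uint8),(760,600),interpolation=3)
cv2.imwrite('pics/m7.png',a)
for x in arm.place_of('old_cap',t): print(x['conf'],np.array(x['centre'])*[560,420])
E
```

```text
t 22.45 pos [0.4977 0.0048 0.1591] toolx yaw 120.9 d_cm [-0.09 -0.3   0.01] turn [-0.003 -0.006  0.007] or [ 0.01  -0.004 -3.135] j7 [-0.3   0.33  0.24  2.   -0.11  0.83  0.54] f [-1.1 -0.9  6.6] w 14.6 gf 45.0
[ 0.03092663  0.00574439 -0.01670815]
0.85 [328.104 181.314]
0.73 [138.712 219.702]
```

View pics/m7.png

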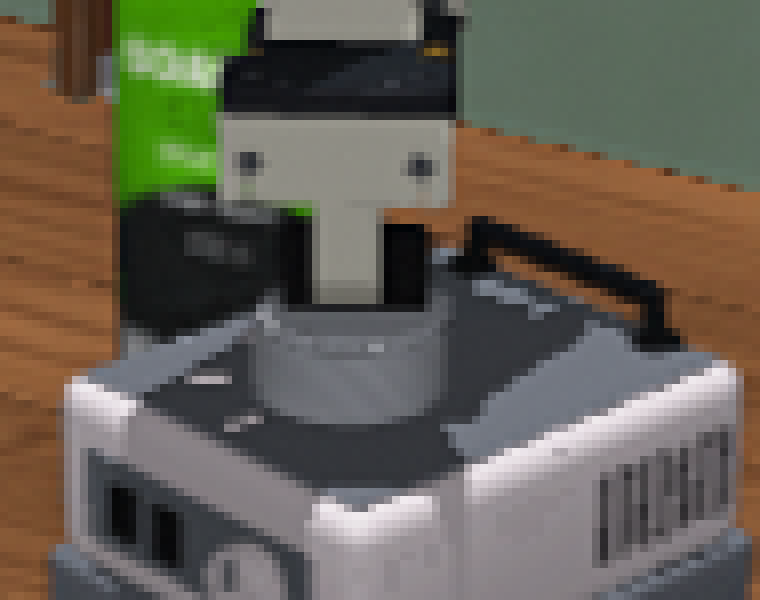

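The cap is seated, with its disc flush on the neck. The wing spans (285–430, 265) in the crop and sits at 121°, matching the vent mark, with a steady 45 N grip. I'm handing in.

```bash
python3 -c "
from cell import arm
print(arm.sign_off())"
```

```text
the job is handed in; nothing more can be done
None
```

The job is handed in at about 22.7 s: the broken cap is in the basket, and the new cap is fully home in the neck, turned to the vent mark (about 45°) and still gripped there at 45 N.

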